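Clamp a turning tool in the bench jig and lock the bar with its thumb wedge

ROBOT

A 7-joint arm with a two-finger parallel gripper is mounted at the origin on the work surface. World frame = base frame: x ahead of the robot, y to its left, z up, the work surface at z = 0. Lengths are in m, angles in rad, forces in N, time in s.
With the tool pointing down it reaches from about 0.425 to 0.875 m from the base axis. Payload 4.7 kg.
Tool frame: the origin (TCP) lies at the very end of the fingers, on their centre line; the grasp point (between the pads) lies 19 mm behind it; z points along the fingers, y is the line along which they close (so a half turn about z gives the same grasp; the last joint's range is limited). The gripper opens to 87 mm and grips with 3 to 60 N. Pads are 19 mm wide; open, the fingers measure 117 mm over their backs; the gripper's body (75 mm by 190 mm) begins 51 mm behind the grasp point.
Start: joints at [-1.191, 0.321, -0.07, 1.45, 0.023, 1.371, -0.057], TCP at [0.233, 0.607, 0.223] pointing down, gripper open.
Joint ranges: [-2.86, 2.86], [-0.3, 2.09], [-1.38, 1.24], [0.06, 2.45], [-1.56, 4.7], [0.09, 2.05], [-2.69, 2.69]. Speed limits (rad/s): [2.57, 2.57, 3.14, 3.14, 3.14, 3.14, 3.14].

INTERFACE

Orientations are given as a rotation vector (axis times angle).
In Python, from bench import ctrl, get_image, job gives the robot as it stands.
- The arm moves only by the shell command python3 -m crank 'ROWS' [FORCE]. ROWS is JSON, a list that holds one entry, the list of rows, each a list of 5 numbers: the shift along the tool's x, y, z in mm, then the turn about the tool's z in rad, then the closure, from -1 (fully open) to 1 (shut), so that 0 is half open. A call has 1 to 10 rows; each row shifts and turns the commanded pose from where the row before left it, along the tool's axes as they then stand; what a row does not reach is not made up. A row lasts 1/12 s, in which the tool goes at most 41.7 mm and 7.16 degrees, less where a joint would pass 70% of its speed; a pose out of reach is approached as far as the arm can. A call with a gripper value outside its range is refused whole. The fingers move at their own pace and stop on an object; FORCE is the grip in N (left out, the last holds). Time passes only in rows, so rows that do not move let the fingers close. It gives the time, the measured TCP pose, the force, the opening and the grip force at its end, in the units of the state.
- ctrl.get_state(): the state, without advancing time (a new reading comes with each control period).
- get_image(name): name is "side" or "top" or "wrist"; returns a dict with "pixels" (480x640x3 uint8, red, green, blue), "fx", "fy", "cx", "cy" (pixels), "k1" (the pictures are not rectified: a ray, as slopes to the right and down, at radius r is drawn at 1 + k1 r^2 times it, then the intrinsics apply), "T" (4x4, takes a point from camera to world coordinates); the wrist camera has in their place "T_tool_cam" (4x4, takes a point from camera to tool coordinates, whose origin is the TCP and whose axes are the flange's). Camera axes: x right, y down, z forward; pixel columns grow to the right and rows downward; lengths in m; the calibration is good to about 2 mm. A picture is of the moment at which its call begins: read the wrist's pose just before it. There is no depth.
- job.close_job(): hands the job in; it is judged then, once.
The state is a dict: "time": time; "joint_positions": joint angles; "qd": joint speeds; "joint_torque": joint torques, N m; "position": TCP position; "tool_rot": TCP orientation; "ft_force": force on the tool from outside, world axes, zero at the start; "torque": the same for the moment, N m; "grip_width": opening from 0.0 (shut) to 1.0 (fully open); "grip_force": force on a finger pad.
Only numpy, scipy, OpenCV 4.12 (cv2) and the standard library are available. Lean on these libraries where they do the work, as an engineer would, in place of code of your own. Each camera call takes 0.05 s, during which the arm holds its last target. There are 200 camera calls.

TASK

In the jig on the bench, slide the steel bar by its black knob until its nose presses the turning tool square against the end block. Then slide the thumb wedge that lies in the jig along its ramp, thin end first, until it jams firmly between ramp and bar and holds the bar fast by itself.

Things in the scene. Friction and masses are not known exactly. Their poses are not given: they have to be found in the camera images.
- jig: Fixed jig: aluminium plate x -155..118, y -62..88, top z 12 mm (origin at bench level); bar and wedge are pushed to its +x. End block x 90..115, y -60..20, top z 42. Ramp wall on the +y side, x -100..56, its inner face slanting 10 deg towards the bar (y 55 at x -100, y 28 at x 56); a lip on it, z 35.5..40.5, overhangs the wedge by 8. Guide rail beyond the bar, y -53..-41, top z 30.
- stop_bar (a joint): Travel (m) of the steel bar along jig +x: 0 back, 0.050 when it presses the tool on the end block, 0.054 limit; starts at 0 to 0.02. Bar 165 x 30 x 20 mm, jig y -40..-10, top z 32; nose at jig x 20 mm + travel. Upright black knob, 20 mm diameter, on its rear end: axis at jig x -130 mm + travel, y -25, z 32..66. Slides at about 3 N and stays where left.
- wedge: Loose oiled steel wedge on the plate, between bar and ramp: 90 x 53 (tail, -x) to 37 (thin end, +x) x 22 mm, 0.5 kg. Origin: centre of underside; axes as the jig. Thumb tab on top: 12 (x) x 20 (y), centre x 25, y -8.5, z 22..56 mm; push it from behind so it can settle sideways. Jams 40..55 mm ahead, at jig x about 15 to 18, y 12.5 mm; push 10..20 N, it stays. A smaller spare is elsewhere.
- lathe_tool: Loose plain steel turning tool, square shank 20 x 110 x 20 mm (long along its y), small insert at its -y end. Lies across the jig plate between the bar's nose and the end block, 4 to 12 mm short of the block. Origin: centre of underside; when clamped it is at jig x 80 mm.
Not all that is in view belongs to the job. Leave any blue look-alike of the wedge alone. Leave any blue look-alike of the lathe_tool alone.

How it is judged:
On the way, in this order (a step that is already met when the one before it is completed fails the run):
1. the bar is slid home, holding the tool against the end block (value of joint stop_bar above 0.046 m and x of lathe_tool in the frame of jig above 0.075 m), for 0.2 s.
2. the wedge is jammed against the bar (contact force between wedge and stop_bar above 2 N and x of wedge in the frame of jig above 0.008 m), for 0.2 s.
At the end, for the whole second after the job is handed in: The bar stands at least 46 mm along its travel, the tool lies flat across the jig at jig x 75 to 86 mm, y within 30 mm of -20 mm, square within 10 degrees; the wedge lies flat and at rest beyond jig x 8 mm, jammed so that it still presses on the bar with more than 2 N (all of step 1 and all of step 2 and x of lathe_tool in the frame of jig below 0.086 m and y of lathe_tool in the frame of jig between -0.05 and 0.01 m and angle between the x axis of lathe_tool and the x axis of jig, either way round below 0.17 rad and angle between each of lathe_tool, wedge's own z axis and vertical below 0.17 rad and linear speed of wedge below 0.01 m/s); the robot touches nothing.
It also fails if it takes over 42 s, if anything falls off the work surface, if the arm or the gripper's body presses on something with over 40 N, if the wrist force passes 120 N, or if a joint passes its speed limit or range.

## Working session

There is one attempt and no reset: what is moved stays moved. The work goes in short steps, Python scripts to look and compute and a shell command to move; the robot and the scene stay as the last step left them, time stands still between calls to the robot, and variables do not carry over. Pictures are saved under pics/ and viewed, at most 10 in all, crops included, and the job is handed in when it is done.

```bash
mkdir -p pics; cat > h.py <<'E'
import numpy as np, cv2
from bench import ctrl, get_image
from scipy.spatial.transform import Rotation as R
def snap(name,fn):
    s=ctrl.get_state(); im=get_image(name)
    cv2.imwrite('pics/'+fn+'.png',cv2.cvtColor(im['pixels'],cv2.COLOR_RGB2BGR))
    T=im.get('T')
    if T is None:
        W=np.eye(4);W[:3,:3]=R.from_rotvec(s['tool_rot']).as_matrix();W[:3,3]=s['position'];T=W@np.array(im['T_tool_cam'])
    np.savez('pics/'+fn+'.npz',T=T,k=[im[q] for q in('fx','fy','cx','cy','k1')]); return s
def ray(fn,px):
    d=np.load('pics/'+fn+'.npz');fx,fy,cx,cy,k1=d['k']
    u=np.array([(px[0]-cx)/fx,(px[1]-cy)/fy]);v=u.copy()
    for _ in range(30): v=u/(1+k1*(v@v))
    T=d['T'];r=T[:3,:3]@np.r_[v,1];return T[:3,3],r/np.linalg.norm(r)
def atz(fn,px,z):
    o,r=ray(fn,px);return o+r*(z-o[2])/r[2]
def tri(*obs):
    A=np.zeros((3,3));b=np.zeros(3);L=[ray(*o) for o in obs]
    for o,r in L: P=np.eye(3)-np.outer(r,r);A+=P;b+=P@o
    p=np.linalg.solve(A,b);return p,[np.linalg.norm((np.eye(3)-np.outer(r,r))@(p-o)) for o,r in L]
def proj(fn,p):
    d=np.load('pics/'+fn+'.npz');fx,fy,cx,cy,k1=d['k'];q=np.linalg.inv(d['T'])@np.r_[p,1];v=q[:2]/q[2];v=v*(1+k1*(v@v));return np.array([fx*v[0]+cx,fy*v[1]+cy])
E
python3 - <<'E'
from h import *
s=snap('top','top0');snap('side','side0')
print(s)
print(R.from_rotvec(s['tool_rot']).as_matrix().round(3))
E
```

```text
{'time': 0.0, 'joint_positions': array([-1.19088228,  0.32183737, -0.070088  ,  1.45168067,  0.02260747,
        1.37078307, -0.05686915]), 'qd': array([ 0.00049619, -0.00030048, -0.00211459,  0.00166881,  0.00139157,
       -0.00047174, -0.00145808]), 'joint_torque': array([ 1.41446471e-04, -4.91282523e+01, -4.03810563e-01, -3.12535608e+01,
       -6.40455913e-02,  4.35870280e-02,  1.48503505e-04]), 'position': array([0.23236076, 0.60645715, 0.22144936]), 'tool_rot': array([-5.71273467e-01, -3.08896305e+00,  2.99280210e-03]), 'ft_force': array([-0.28006671, -0.46418222, -0.67820033]), 'torque': array([ 0.00846357,  0.00309366, -0.00700574]), 'grip_force': 0.0, 'grip_width': 0.9979726108770348}
[[-0.934  0.358 -0.001]
 [ 0.358  0.934 -0.002]
 [-0.    -0.002 -1.   ]]
```

View pics/top0.png

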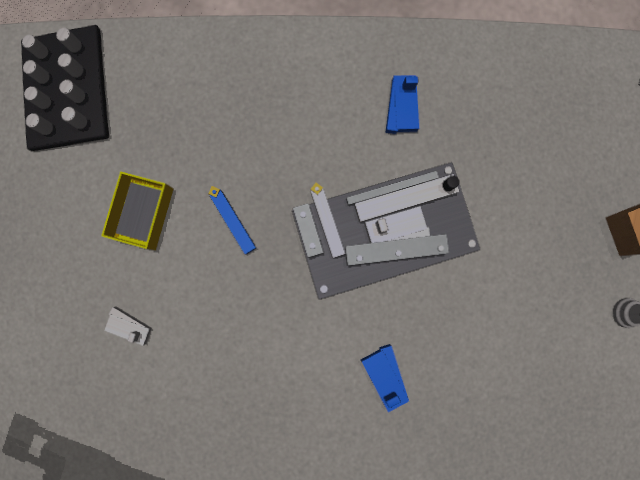

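View pics/side0.png

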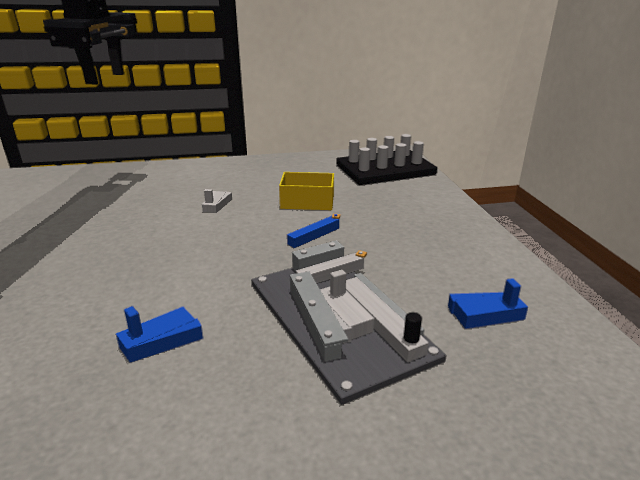

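The top picture shows the jig at about (385,230): knob at (451,184), tool at (328,222), and the wedge in the jig at (395,226). The blue look-alikes are at (403,104), (386,378) and (233,220), and the grey spare is at (128,327). The wedge and tool that lie in the jig and are not blue fit the description. I'll enlarge both views to confirm.

```bash
python3 - <<'E'
import cv2
a=cv2.imread('pics/top0.png')[155:305,285:485];cv2.imwrite('pics/c1.png',cv2.resize(a,None,fx=4,fy=4,interpolation=cv2.INTER_CUBIC))
a=cv2.imread('pics/side0.png')[235:410,245:450];cv2.imwrite('pics/c2.png',cv2.resize(a,None,fx=3.4,fy=3.4,interpolation=cv2.INTER_CUBIC))
E
```

```text
(no output)
```

View pics/c1.png

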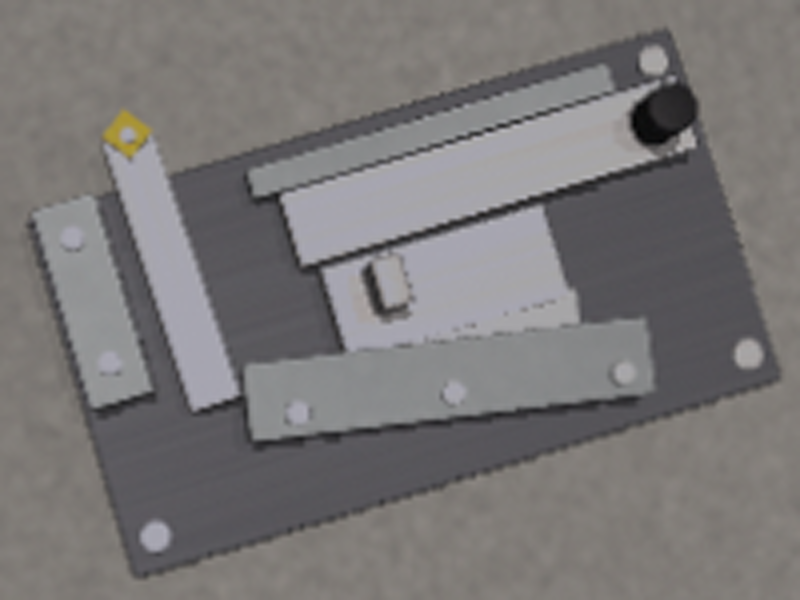

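View pics/c2.png

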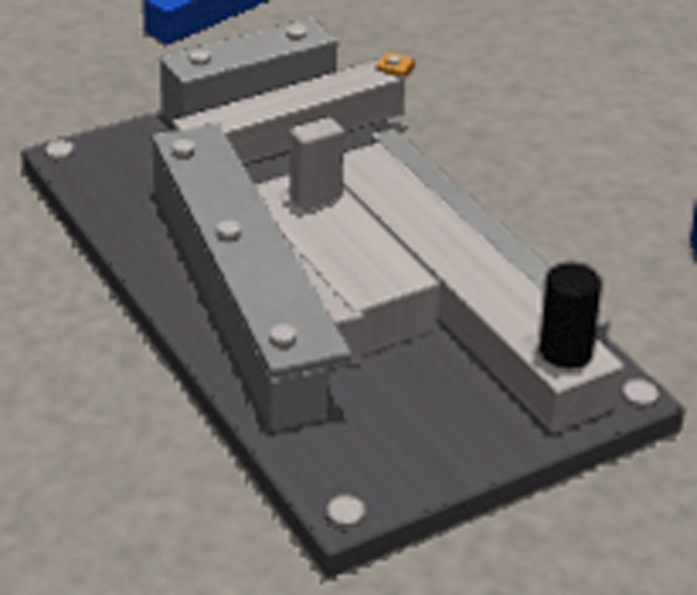

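The crops confirm it. The grey wedge, with its tab at c1 (390,285), lies between bar and ramp. The grey tool lies by the end block, and the knob top is at c1 (681,106) / c2 (574,278). Next I fit the jig pose and triangulate the knob and tab.

```bash
cat > fit.py <<'E'
from h import *
from scipy.optimize import least_squares
t=lambda x,y:('top0',((x+.5)/4-.5+285,(y+.5)/4-.5+155))
s=lambda x,y:('side0',((x+.5)/3.4-.5+245,(y+.5)/3.4-.5+235))
J=[(-155,-62),(-155,88),(118,88),(118,-62)]
W=[atz(*t(*p),.012) for p in [(668,28),(779,378),(137,577),(32,212)]]
A=np.array(J)/1e3
f=lambda v:np.concatenate([R.from_euler('z',v[2]).as_matrix()[:2,:2]@a+v[:2]-w[:2] for a,w in zip(A,W)])
v=least_squares(f,[W[0][0],W[0][1],2.9]).x
if __name__=='__main__':
    print('jig',v,(f(v)*1e3).round(1))
    Rj=R.from_euler('z',v[2]).as_matrix()[:2,:2]
    inv=lambda p:np.r_[(Rj.T@(p[:2]-v[:2])),p[2]]*1e3
    for n,a,b in [('plate -155,88',(779,378),(325,557)),('plate -155,-62',(668,28),(683,409)),('knobtop',(681,106),(574,278)),('tabtop c',(396,281),(318,127)),('ramp top screw mid',(454,392),(229,230))]:
        p,e=tri(t(*a),s(*b)); print(n,p.round(4),inv(p).round(1),(np.array(e)*1e3).round(1))
    for n,a,z in [('tool corner',(193,410),.032),('tool c2',(238,394),.032),('nose',(303,266),.032),('nose2',(281,190),.032),('wedge tail',(543,206),.034),('wedge nose',(322,268),.034)]: print(n,inv(atz(*t(*a),z)).round(1))
    S=ctrl.get_state();print('tcp',inv(S['position']))
    M=R.from_rotvec(S['tool_rot']).as_matrix();print('tool x,y angles deg rel jig',[np.degrees(np.arctan2(M[1,i],M[0,i])-v[2]) for i in(0,1)])
E
python3 fit.py
```

```text
jig [0.5894316  0.06212224 1.86593362] [ 1.2 -1.7 -0.3 -2.2 -0.   1.4 -0.8  2.5]
plate -155,88 [ 0.551  -0.1105  0.009 ] [-154.   87.    9.] [0.2 0.2]
plate -155,-62 [ 0.6938 -0.0672  0.01  ] [-154.1  -62.2   10. ] [0.6 0.6]
knobtop [ 0.6511 -0.0565  0.067 ] [-131.4  -24.5   67. ] [0.4 0.4]
tabtop c [0.5841 0.0528 0.0692] [-7.4  7.8 69.2] [1. 1.]
ramp top screw mid [0.5438 0.0273 0.043 ] [-20.1  53.8  43. ] [0.7 0.7]
tool corner [77.5 32.1 32. ]
tool c2 [59.  31.2 32. ]
nose [20.4 -9.2 32. ]
nose2 [ 20.  -40.1  32. ]
wedge tail [-76.4  -4.9  34. ]
wedge nose [13.8 -6.2 34. ]
tcp [624.71868168 183.28280419 221.57719389]
tool x,y angles deg rel jig [np.float64(52.13083638224896), np.float64(-37.86917157477155)]
```

```bash
python3 -m crank '[[[0,0,0,-0.11,1],[0,0,0,-0.11,1],[0,0,0,-0.11,1],[0,0,0,-0.11,1],[0,0,0,-0.11,1],[0,0,0,-0.11,1]]]' 30
python3 -m crank '[[[-8,-32,0,0,1],[-8,-32,0,0,1],[-8,-32,0,0,1],[-8,-32,0,0,1],[-8,-32,0,0,1],[-8,-32,0,0,1],[-8,-32,0,0,1],[-8,-32,0,0,1],[-8,-32,0,0,1],[-8,-32,0,0,1]]]'
python3 -m crank '[[[-8,-32,0,0,1],[-8,-32,0,0,1],[-8,-32,0,0,1],[-8,-32,0,0,1],[-8,-32,0,0,1],[-8,-32,0,0,1],[-8,-32,0,0,1],[-8,-32,0,0,1],[-8,-32,0,0,1],[-8,-32,0,0,1]]]'
python3 fit.py | tail -2
```

```text
time: 0.6
position: [0.2324, 0.6067, 0.2219]
tool_rot: [0.469, -3.106, 0.002]
ft_force: [-0.0, -0.5, 1.2]
grip_width: 0.631
grip_force: 0.0
time: 1.43
position: [0.4023, 0.3222, 0.2223]
tool_rot: [0.46, -3.107, 0.0]
ft_force: [0.7, -0.5, 0.6]
grip_width: 0.009
grip_force: 0.0
time: 2.27
position: [0.5716, 0.0394, 0.2222]
tool_rot: [0.461, -3.107, -0.0]
ft_force: [0.3, 0.2, 0.1]
grip_width: 0.003
grip_force: 0.0
tcp [-16.52872228  23.6874876  222.24233128]
tool x,y angles deg rel jig [np.float64(-270.04628752703684), np.float64(-0.0462913233765745)]
```

```bash
python3 -m crank '[[[-9.7,-31,0,0,1],[-9.7,-31,0,0,1],[-9.7,-31,0,0,1],[-9.7,-31,0,0,1],[-9.7,-31,0,0,1],[0,0,20,0,1],[0,0,20,0,1],[0,0,0,0,1],[0,0,0,0,1]]]'
python3 - <<'E'
from h import *
snap('wrist','w1')
E
python3 fit.py | tail -2
```

```text
time: 3.02
position: [0.6615, -0.0929, 0.1809]
tool_rot: [0.46, -3.104, -0.002]
ft_force: [-0.3, 0.8, 0.9]
grip_width: 0.006
grip_force: 0.0
tcp [-169.44487932  -24.8448442   182.60230084]
tool x,y angles deg rel jig [np.float64(-270.0090493413891), np.float64(-0.009065397931350467)]
```

View pics/w1.png

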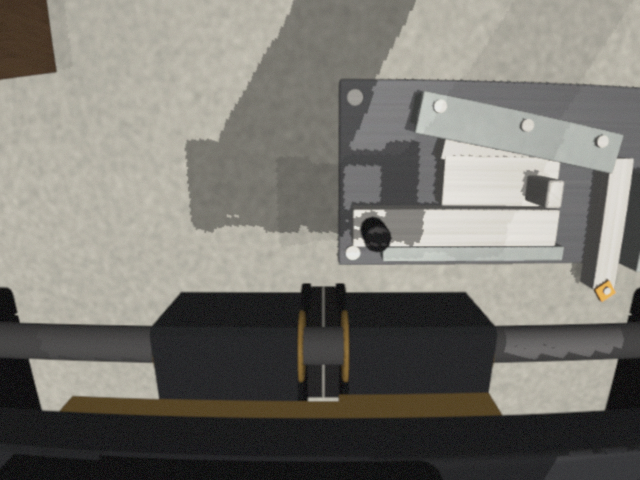

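The wrist picture shows the knob top at about (374,233), the plate's rear corners at (341,80) and (341,264), and the tab top at (555,193). I'll check these against the estimate.

```bash
cat >> h.py <<'E'
v0=np.array([0.5894316,0.06212224,1.86593362])
def tojig(p):
    c,s=np.cos(v0[2]),np.sin(v0[2]);d=np.array(p[:2])-v0[:2];return np.array([c*d[0]+s*d[1],-s*d[0]+c*d[1],p[2]])*1e3
def st():
    S=ctrl.get_state();print('t',round(S['time'],2),'tcp jig',tojig(S['position']).round(1));c,s=np.cos(v0[2]),np.sin(v0[2]);f=S['ft_force'];print('F jig',np.round([c*f[0]+s*f[1],-s*f[0]+c*f[1],f[2]],1),'grip',round(S['grip_width'],3))
E
python3 - <<'E'
from h import *
for n,p,z in [('knob',(374,233),.066),('c1',(341,80),.012),('c2',(341,264),.012),('tab',(555,193),.068),('nose',(559,210),.032)]: print(n,tojig(atz('w1',p,z)).round(1))
print(proj('w1',ctrl.get_state()['position']))
st()
E
```

```text
knob [-134.4  -19.1   66. ]
c1 [-156.   88.   12.]
c2 [-154.6  -59.6   12. ]
tab [-9.2 10.1 68. ]
nose [17.2 -8.7 32. ]
[324.46937211 312.26681015]
t 3.07 tcp jig [-169.4  -24.8  182.6]
F jig [-0.2 -0.8  0. ] grip 0.004
```

```bash
python3 -m crank '[[[0,0,23,0,1],[0,0,23,0,1],[0,0,23,0,1],[0,0,23,0,1],[0,0,23,0,1],[0,0,23,0,1],[0,0,0,0,1],[0,0,0,0,1]]]'; python3 -c 'from h import *;st()'
python3 -m crank '[[[0,4,0,0,1],[0,4,0,0,1],[0,4,0,0,1],[0,4,0,0,1],[0,4,0,0,1],[0,4,0,0,1],[0,4,0,0,1],[0,4,0,0,1]]]'; python3 -c 'from h import *;st()'
```

```text
time: 3.73
position: [0.6626, -0.0927, 0.045]
tool_rot: [0.462, -3.107, -0.001]
ft_force: [0.4, -0.3, -0.1]
grip_width: 0.008
grip_force: 0.0
t 3.73 tcp jig [-169.4  -24.9   45. ]
F jig [-0.4 -0.3 -0.1] grip 0.008
time: 4.4
position: [0.6542, -0.0636, 0.0455]
tool_rot: [-0.459, 3.106, -0.003]
ft_force: [1.0, -2.9, 2.6]
grip_width: 0.002
grip_force: 1.8
t 4.4 tcp jig [-139.2  -25.4   45.5]
F jig [-3.  -0.1  2.6] grip 0.002
```

```bash
python3 -m crank '[[[0,4,0,0,1],[0,4,0,0,1],[0,4,0,0,1],[0,4,0,0,1],[0,4,0,0,1],[0,4,0,0,1],[0,0,0,0,1]]]'; python3 -c 'from h import *;st()'
python3 -m crank '[[[0,2,0,0,1],[0,2,0,0,1],[0,1.5,0,0,1],[0,0,0,0,1]]]'; python3 -c 'from h import *;st()'
```

```text
time: 4.98
position: [0.6459, -0.0381, 0.0444]
tool_rot: [0.462, -3.107, -0.002]
ft_force: [0.7, -1.3, 1.1]
grip_width: 0.006
grip_force: 0.8
t 4.98 tcp jig [-112.3  -24.8   44.4]
F jig [-1.4 -0.3  1.1] grip 0.006
time: 5.32
position: [0.6446, -0.0347, 0.0443]
tool_rot: [0.46, -3.107, 0.0]
ft_force: [2.7, -3.2, 0.7]
grip_width: -0.0
grip_force: 2.0
t 5.32 tcp jig [-108.7  -24.7   44.3]
F jig [-3.9 -1.6  0.7] grip -0.0
```

```bash
python3 -m crank '[[[0,1.5,0,0,1],[0,1.5,0,0,1],[0,0,0,0,1]]]'; python3 -c 'from h import *;st()'
python3 -m crank '[[[0,1.5,0,0,1],[0,1,0,0,1],[0,0,0,0,1]]]'; python3 -c 'from h import *;st()'
```

```text
time: 5.57
position: [0.6437, -0.0317, 0.0443]
tool_rot: [0.46, -3.107, 0.0]
ft_force: [2.3, -3.3, -0.5]
grip_width: 0.005
grip_force: 2.2
t 5.57 tcp jig [-105.5  -24.7   44.3]
F jig [-3.9 -1.2 -0.5] grip 0.005
time: 5.82
position: [0.6429, -0.0292, 0.0444]
tool_rot: [0.46, -3.107, -0.0]
ft_force: [1.9, -2.6, -0.3]
grip_width: 0.003
grip_force: 2.1
t 5.82 tcp jig [-102.9  -24.6   44.4]
F jig [-3.  -1.  -0.3] grip 0.003
```

```bash
for i in 1; do python3 -m crank '[[[0,1,0,0,1],[0,1,0,0,1],[0,0,0,0,1]]]'; done; python3 -c 'from h import *;st()'
python3 -m crank '[[[0,1,0,0,1],[0,1,0,0,1],[0,0,0,0,1]]]'; python3 -c 'from h import *;st()'
```

```text
time: 6.07
position: [0.6423, -0.027, 0.0444]
tool_rot: [0.461, -3.107, -0.0]
ft_force: [3.3, -3.4, -0.7]
grip_width: 0.008
grip_force: 2.1
t 6.07 tcp jig [-100.7  -24.7   44.4]
F jig [-4.2 -2.1 -0.7] grip 0.008
time: 6.32
position: [0.6422, -0.0268, 0.0445]
tool_rot: [-0.459, 3.107, -0.003]
ft_force: [4.1, -6.8, -1.6]
grip_width: 0.004
grip_force: 3.3
t 6.32 tcp jig [-100.5  -24.7   44.5]
F jig [-7.7 -1.9 -1.6] grip 0.004
```

```bash
python3 -m crank '[[[0,1,0,0,1],[0,1,0,0,1],[0,0,0,0,1],[0,0,0,0,1]]]'; python3 - <<'E'
from h import *
st();snap('side','side1')
a=cv2.imread('pics/side1.png')[225:410,245:450];cv2.imwrite('pics/c3.png',cv2.resize(a,None,fx=3.2,fy=3.2,interpolation=cv2.INTER_CUBIC))
E
```

```text
time: 6.65
position: [0.6422, -0.0268, 0.0445]
tool_rot: [-0.457, 3.107, -0.006]
ft_force: [4.8, -7.8, -3.0]
grip_width: 0.003
grip_force: 4.8
t 6.65 tcp jig [-100.4  -24.7   44.5]
F jig [-8.9 -2.3 -3. ] grip 0.003
```

View pics/c3.png

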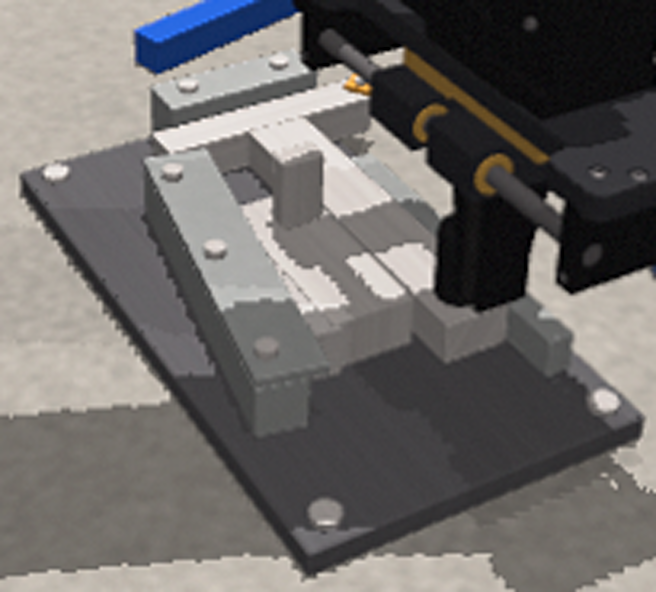

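The tool lies flush on the end block and the bar's nose is on it (c3 around (255,130)). The push force rose while the bar stood still, so the bar is home. Next I move behind the tab.

```bash
python3 -m crank '[[[0,-8,0,0,1],[0,-8,0,0,1],[0,0,-30,0,1],[0,0,-30,0,1],[15,36,0,0,1],[15,36,0,0,1],[0,0,0,0,1],[0,0,0,0,1]]]'; python3 -c 'from h import *;st()'
```

```text
time: 7.37
position: [0.5946, 0.0256, 0.1044]
tool_rot: [0.469, -3.104, -0.006]
ft_force: [0.3, 0.4, -0.6]
grip_width: 0.005
grip_force: 0.0
t 7.37 tcp jig [-36.4   5.6 104.4]
F jig [ 0.2 -0.4 -0.6] grip 0.005
```

```bash
python3 -m crank '[[[0,-4,0,0,1],[0,0,20,0,1],[0,0,20,0,1],[0,0,19,0,1],[0,0,0,0,1],[0,0,0,0,1]]]'; python3 -c 'from h import *;st()'
python3 -m crank '[[[0,4,0,0,1],[0,4,0,0,1],[0,3,0,0,1],[0,3,0,0,1],[0,3,0,0,1],[0,3,0,0,1],[0,0,0,0,1]]]'; python3 -c 'from h import *;st()'
```

```text
time: 7.87
position: [0.5971, 0.016, 0.0446]
tool_rot: [0.457, -3.105, 0.001]
ft_force: [0.3, -0.3, 1.3]
grip_width: 0.007
grip_force: 0.0
t 7.87 tcp jig [-46.3   6.   44.6]
F jig [-0.4 -0.2  1.3] grip 0.007
time: 8.45
position: [0.5917, 0.0379, 0.0458]
tool_rot: [-0.462, 3.107, 0.001]
ft_force: [0.4, -0.5, -0.3]
grip_width: 0.005
grip_force: 0.0
t 8.45 tcp jig [-23.8   4.9  45.8]
F jig [-0.6 -0.2 -0.3] grip 0.005
```

```bash
python3 -m crank '[[[0,3,0,0,1],[0,3,0,0,1],[0,3,0,0,1],[0,3,0,0,1],[0,3,0,0,1],[0,3,0,0,1],[0,0,0,0,1]]]'; python3 -c 'from h import *;st()'
python3 -m crank '[[[0,3,0,0,1],[0,3,0,0,1],[0,3,0,0,1],[0,3,0,0,1],[0,3,0,0,1],[0,0,0,0,1]]]'; python3 -c 'from h import *;st()'
```

```text
time: 9.03
position: [0.5864, 0.055, 0.0456]
tool_rot: [0.462, -3.107, -0.001]
ft_force: [0.1, 0.0, 0.3]
grip_width: 0.006
grip_force: 0.2
t 9.03 tcp jig [-5.9  4.9 45.6]
F jig [ 0.  -0.1  0.3] grip 0.006
time: 9.53
position: [0.5821, 0.0694, 0.0456]
tool_rot: [-0.462, 3.107, 0.001]
ft_force: [0.7, -1.2, 0.5]
grip_width: 0.007
grip_force: 0.2
t 9.53 tcp jig [ 9.1  4.9 45.6]
F jig [-1.3 -0.3  0.5] grip 0.007
```

```bash
python3 -m crank '[[[0,2,0,0,1],[0,2,0,0,1],[0,2,0,0,1],[0,2,0,0,1],[0,0,0,0,1]]]'; python3 -c 'from h import *;st()'
python3 -m crank '[[[0,2,0,0,1],[0,2,0,0,1],[0,0,0,0,1]]]'; python3 -c 'from h import *;st()'
```

```text
time: 9.95
position: [0.5798, 0.0766, 0.0456]
tool_rot: [0.461, -3.107, -0.001]
ft_force: [0.6, -0.0, 1.0]
grip_width: 0.002
grip_force: 0.3
t 9.95 tcp jig [16.6  5.  45.6]
F jig [-0.2 -0.6  1. ] grip 0.002
time: 10.2
position: [0.5787, 0.0804, 0.0456]
tool_rot: [0.461, -3.108, -0.001]
ft_force: [2.0, -0.3, -0.9]
grip_width: 0.005
grip_force: 0.4
t 10.2 tcp jig [20.6  5.  45.6]
F jig [-0.8 -1.8 -0.9] grip 0.005
```

```bash
python3 -m crank '[[[0,1.5,0,0,1],[0,1.5,0,0,1],[0,0,0,0,1]]]'; python3 -c 'from h import *;st()'
python3 -m crank '[[[0,1,0,0,1],[0,1,0,0,1],[0,0,0,0,1]]]'; python3 -c 'from h import *;st()'
```

```text
time: 10.45
position: [0.578, 0.0826, 0.0456]
tool_rot: [-0.461, 3.108, -0.0]
ft_force: [1.0, -0.9, 0.5]
grip_width: 0.005
grip_force: 0.7
t 10.45 tcp jig [23.   5.  45.6]
F jig [-1.2 -0.7  0.5] grip 0.005
time: 10.7
position: [0.5779, 0.0828, 0.0457]
tool_rot: [-0.459, 3.107, -0.003]
ft_force: [1.7, -4.1, -1.3]
grip_width: 0.005
grip_force: 2.5
t 10.7 tcp jig [23.2  5.  45.7]
F jig [-4.5 -0.5 -1.3] grip 0.005
```

```bash
python3 -m crank '[[[0,2,0,0,1],[0,2,0,0,1],[0,0,0,0,1]]]'; python3 -c 'from h import *;st()'
python3 -m crank '[[[0,2,0,0,1],[0,1,0,0,1],[0,0,0,0,1]]]'; python3 -c 'from h import *;st()'
```

```text
time: 10.95
position: [0.5778, 0.0833, 0.0458]
tool_rot: [-0.456, 3.106, -0.009]
ft_force: [4.4, -9.7, -0.7]
grip_width: 0.005
grip_force: 5.2
t 10.95 tcp jig [23.7  5.  45.8]
F jig [-10.5  -1.4  -0.7] grip 0.005
time: 11.2
position: [0.5777, 0.0836, 0.0459]
tool_rot: [-0.453, 3.106, -0.014]
ft_force: [5.8, -14.8, -1.6]
grip_width: 0.009
grip_force: 7.3
t 11.2 tcp jig [23.9  5.  45.9]
F jig [-15.8  -1.2  -1.6] grip 0.009
```

```bash
python3 -m crank '[[[0,1,0,0,1],[0,0.7,0,0,1],[0,0,0,0,1],[0,0,0,0,1]]]'; python3 -c 'from h import *;st()'
python3 -m crank '[[[0,-6,0,0,1],[0,-6,0,0,1],[0,-8,0,0,1],[0,0,-30,0,1],[0,0,-30,0,1],[0,0,-30,0,1],[0,-35,-20,0,1],[0,-35,0,0,1],[0,-35,0,0,1],[0,-35,0,0,1]]]'
python3 -m crank '[[[0,-35,0,0,1],[0,-35,0,0,1],[0,-35,0,0,1],[0,0,0,0,1],[0,0,0,0,1]]]'
python3 - <<'E'
from h import *
st();snap('side','side2');snap('top','top2')
a=cv2.imread('pics/side2.png')[235:410,245:450];a=cv2.resize(a,(400,341),interpolation=cv2.INTER_CUBIC)
b=cv2.imread('pics/top2.png')[155:305,285:485];b=cv2.resize(b,(400,300),interpolation=cv2.INTER_CUBIC)
cv2.imwrite('pics/c4.png',np.hstack([a,np.vstack([b,np.zeros((41,400,3),np.uint8)])]))
E
```

```text
time: 11.53
position: [0.5777, 0.0837, 0.0459]
tool_rot: [-0.451, 3.105, -0.016]
ft_force: [7.4, -16.1, -1.2]
grip_width: 0.003
grip_force: 8.4
t 11.53 tcp jig [24.   5.  45.9]
F jig [-17.5  -2.4  -1.2] grip 0.003
time: 12.37
position: [0.6217, -0.0602, 0.1563]
tool_rot: [-0.464, 3.106, 0.003]
ft_force: [-0.2, 1.5, 0.3]
grip_width: 0.005
grip_force: 0.0
time: 12.78
position: [0.6512, -0.1633, 0.155]
tool_rot: [0.454, -3.107, 0.0]
ft_force: [0.6, 1.0, -0.2]
grip_width: 0.005
grip_force: 0.0
t 12.78 tcp jig [-233.6    6.5  155. ]
F jig [ 0.7 -0.9 -0.2] grip 0.005
```

View pics/c4.png

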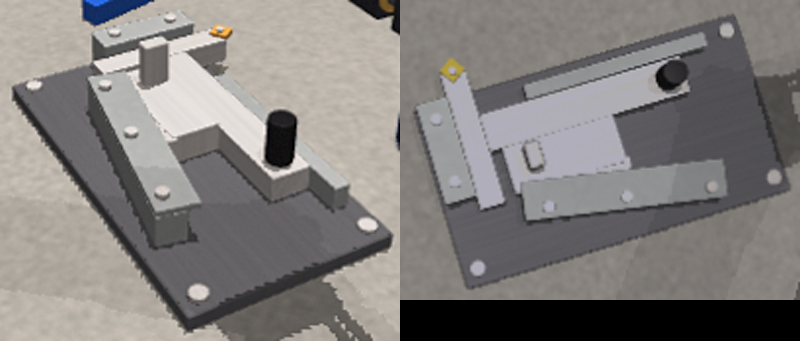

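```bash
python3 - <<'E'
from h import *
for n,p,z in [('knob',(674,73),.066),('tool +y L',(482,209),.032),('tool +y R',(504,204),.032),('tool -y L',(443,82),.032),('tool -y R',(465,77),.032),('wedge tail',(614,116),.034),('wedge tail2',(629,160),.034)]:
    print(n,tojig(atz('top2',(285+(p[0]-400)/2,155+p[1]/2),z)).round(1))
E
```

```text
knob [-78.1 -23.2  66. ]
tool +y L [88.7 32.6 32. ]
tool +y R [71.3 33.8 32. ]
tool -y L [ 89.5 -70.7  32. ]
tool -y R [ 72.  -69.6  32. ]
wedge tail [-30.4  -7.2  34. ]
wedge tail2 [-31.4  28.9  34. ]
```

The bar is at about 51 mm travel. The tool is at jig x 80, y -19 and square, and the wedge is at about x 15. The arm is clear of everything, so I hand in.

```bash
python3 -c 'from bench import job;print(job.close_job())'
```

```text
the job is handed in; nothing more can be done
None
```

The job is handed in, verdict not shown: by the last pictures the bar is home at about 51 mm with the tool square on the end block, and the wedge, pushed in at 17.5 N, sits at jig x of about 15 mm with the arm clear; its hold on the bar was not measured after release.

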